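# Roll a shaft blank into the V-block and against its stop

## Robot

A 6-joint arm with a two-finger parallel gripper is mounted at the origin on a cart in front of the work surface, level with it; the furniture and walls round the work are solid. World frame = base frame: x ahead of the robot, y to its left, z up, the work surface at z = 0. Lengths are in m, angles in rad, forces in N, time in s.
With the tool pointing down it reaches from about 0.3 to 0.775 m from the base axis. Payload 14.6 kg.
Tool frame: the origin (TCP) lies midway between the tips of the shut fingers; the grasp point (between the pads) lies 19 mm behind it (grip_depth is the distance from the TCP to the grasp point, in m); z points along the fingers, y is the line along which they close (so a half turn about z gives the same grasp; the last joint's range is limited). The gripper opens to 94 mm and grips with 3 to 60 N. Pads are 16 mm wide; open, the fingers measure 119 mm over their backs; the gripper's body (75 mm by 177 mm) begins 78 mm behind the grasp point.
Start: joints at [-1.238, 0.3, 1.521, -0, 1.321, -0.067], TCP at [0.214, -0.507, 0.205] pointing down, gripper open.
Joint ranges: [-3.03, 3.03], [-0.79, 2.21], [0.23, 2.52], [-1.04, 4.18], [0, 3.07], [-2.55, 2.55]. Speed limits (rad/s): [2.22, 2.22, 2.57, 3.14, 3.14, 3.14].

## Interface

Orientations are given as a rotation vector (axis times angle).
In Python, from station import * gives the robot as it stands. Calls block until the motion is done:
- move_to(position, orientation): joint-space move of the TCP to a pose.
- line_to(position, ori=None, velocity=0.15): straight line of the TCP; ori=None keeps the orientation; velocity is the mean speed in m/s.
- goto_joints(angles): joint-space move.
- open_gripper() and close_gripper(squeeze=None): open the fingers fully, or close them until they stop; squeeze is the grip in N (None keeps the last).
- pause(seconds).
- solve_ik(position, orientation): joint angles nearest the present ones, or None.
- capture(name): name is "scene" or "top" or "wrist"; returns a dict with "frame" (480x640x3 uint8, red, green, blue), "mtx" (3x3 intrinsics, pixels), "T" (4x4, takes a point from camera to world coordinates); the wrist camera has in their place "tool_from_camera" (4x4, takes a point from camera to tool coordinates, whose origin is the TCP and whose axes are the flange's). Camera axes: x right, y down, z forward; pixel columns grow to the right and rows downward; lengths in m; the calibration is good to about 2 mm. The wrist camera is an equidistant fisheye: a pixel r from the principal point sees the ray r / f radians off the axis. A picture is of the moment at which its call begins: read the wrist's pose just before it. There is no depth.
A pose or a line that the arm cannot do raises MotionError and nothing moves.
- finish_job(): hands the job in; it is judged then, once.
Readings, each from a call of its own:
- get_clock(): time.
- get_joints(): joint angles.
- get_dq(): joint speeds.
- get_joint_torque(): joint torques, N m.
- get_ee_pos(): TCP position.
- get_tcp_rot(): TCP orientation.
- get_wrist_force(): force on the tool from outside, world axes, zero at the start.
- get_wrist_torque(): the same for the moment, N m.
- get_width(): finger opening in m.
- get_grasp_force(): force on a finger pad.
Only numpy, scipy, OpenCV 4.12 (cv2) and the standard library are available. Lean on these libraries where they do the work, as an engineer would, in place of code of your own. Each camera call takes 0.05 s, during which the arm holds its last target. There are 200 camera calls.

## Task

Roll the round aluminium shaft blank along the bench by its side, up the ramp and into the groove of the V-block, then push it along the groove by its end until it rests against the blue end stop. Push it gently with the fingers only: never grip or lift it off the surface it rolls on, and leave the jar, disc, mug, bolt and tape where they are.

Things in the scene. Friction and masses are not known exactly. Their poses are not given: they have to be found in the camera images.
- shaft_blank: round solid aluminium bar with a dark keyway and two scribed rings, diameter 36 mm, length 110 mm, about 0.3 kg, smooth (friction about 0.3), on the bench. Origin at its centre, on its axis (18 mm above the bench); x axis along the bar (ends at x = -55 and +55 mm). y and z turn with it as it rolls. It rolls easily and coasts 1 to 3 cm when pushed at 0.1 to 0.15 m/s.
- v_block: low steel V-block fixed to the bench, left or right of the bar. Origin on the bench under the groove's bottom line; x along the groove (robot's end to stop), y across. Body x = -120 to +153 mm. Both sides alike: ramp from bench level at |y| = 75 mm up to 12.2 mm at |y| = 20 mm, level land to |y| = 16 mm, then the groove falls at 30 degrees to 3 mm above the bench at y = 0.
- seat (a point): where the bar's centre lies when it is seated and touches the stop: on the groove's centre line, 23.8 mm above the bench, at x = 85 mm of the V-block. Axes as the V-block's. The groove is open at its -x end (robot's side), so the bar's end can be reached there.
- stop_face (a point): centre of the brass button's face on the blue stop plate (58 mm wide, 46 mm high) at the groove's far end, x = 140 mm of the V-block, 24 mm above the bench; the bar's end face comes to rest against it. Axes as the V-block's.
- pellet_jar: bystander: clear jar with red lid, 65 mm wide, 99 mm high, on the left; origin at its underside
- sample_disc: bystander: pink moulded disc 52 mm wide, 18 mm high, on the left; origin at its underside
- mug: bystander: green mug 86 mm wide (118 mm over the handle), 96 mm high, on the right; origin at its underside
- bolt_m8: bystander: short bolt with nut, 16x28x14 mm, near the front edge; origin at its underside
- tape_roll: bystander: roll of masking tape lying flat, 102 mm wide, 24 mm high, far right; origin at its underside

How it is judged:
On the way, in this order (a step that is already met when the one before it is completed fails the run):
1. the bar has been rolled: turned at least 60 degrees about its own axis (angle between shaft_blank's own z axis and vertical above 1.05 rad), for 0.05 s.
2. the bar lies seated in the V groove, parallel to it (y of shaft_blank in the frame of v_block between -0.004 and 0.004 m and height (world z) of shaft_blank between 0.02 and 0.028 m and angle between the x axis of shaft_blank and the x axis of v_block, either way round below 0.06 rad), for 0.2 s.
At the end, for the whole second after the job is handed in: The bar lies at rest in the V groove (axis within 3 mm of the groove's centre line, within 0.04 rad of parallel, 20 to 27 mm above the bench), its end within 4 mm of the brass face of the stop (y of shaft_blank in the frame of v_block between -0.003 and 0.003 m and x of shaft_blank in the frame of v_block between 0.081 and 0.088 m and height (world z) of shaft_blank between 0.02 and 0.027 m and angle between the x axis of shaft_blank and the x axis of v_block, either way round below 0.04 rad and linear speed of shaft_blank below 0.01 m/s and angular speed of shaft_blank below 0.2 rad/s); the robot touches nothing.
It fails at once if the bar is lifted off what it rolls on (axis over 45 mm up, or over 28 mm up when it is clear of the V-block) (height (world z) of shaft_blank above 0.045 m or (height (world z) of shaft_blank above 0.028 m and (y of shaft_blank in the frame of v_block above 0.1 m or y of shaft_blank in the frame of v_block below -0.1 m))).
It fails at once if the bar is pressed or pinched by the fingers with more than 35 N (contact force between the fingers and shaft_blank above 35 N).
It fails at once if a bystander (jar, disc, mug, bolt, tape) is moved more than 15 mm (distance of any of pellet_jar, sample_disc, mug, bolt_m8, tape_roll from where it was at the start of the episode above 0.015 m).
It also fails if it takes over 64 s, if anything falls off the work surface, if the arm or the gripper's body presses on something with over 40 N, if the wrist force passes 120 N, or if a joint passes its speed limit or range.

## Working session

There is one attempt and no reset: what is moved stays moved. The work goes in short steps, each a Python script; the robot and the scene stay as the last script left them, time stands still between calls to the robot, and variables do not carry over. Pictures are saved under pics/ and viewed, at most 10 in all, crops included, and the job is handed in when it is done.

```bash
ls; mkdir -p pics; python3 - <<'E'
from station import *
import cv2,numpy as np
for n in("scene","top"):
    c=capture(n); cv2.imwrite(f"pics/{n}0.png",c["frame"][:,:,::-1]); np.savez(f"{n}0.npz",**c)
    print(n,np.round(c["mtx"],1).tolist(),np.round(c["T"],3).tolist())
print(get_clock(),get_ee_pos(),get_tcp_rot())
E
```

```text
pics
scene [[603.1, 0.0, 316.9], [0.0, 603.1, 239.5], [0.0, 0.0, 1.0]] [[-0.698, -0.506, 0.508, -0.109], [-0.717, 0.493, -0.493, 0.647], [-0.001, -0.708, -0.706, 0.946], [0.0, 0.0, 0.0, 1.0]]
top [[555.9, 0.0, 319.7], [0.0, 555.9, 243.2], [0.0, 0.0, 1.0]] [[0.036, -0.977, 0.212, 0.319], [-0.999, -0.035, 0.009, -0.006], [-0.001, -0.212, -0.977, 1.176], [0.0, 0.0, 0.0, 1.0]]
0.1 [ 0.21399485 -0.50639602  0.20496086] [-3.07803782e+00 -6.23547266e-01  1.61366760e-04]
```

View pics/top0.png

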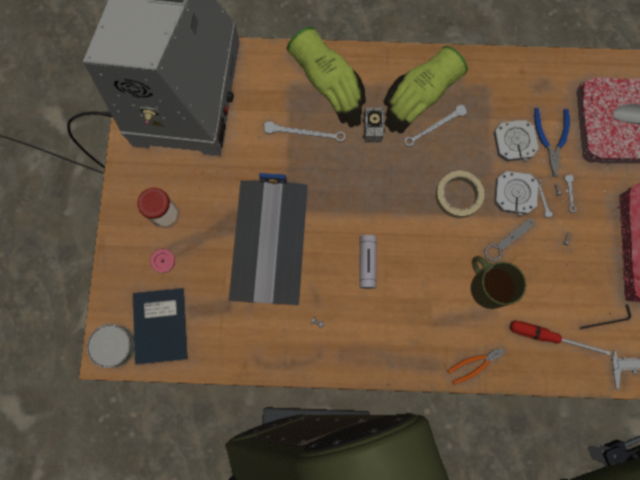

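View pics/scene0.png

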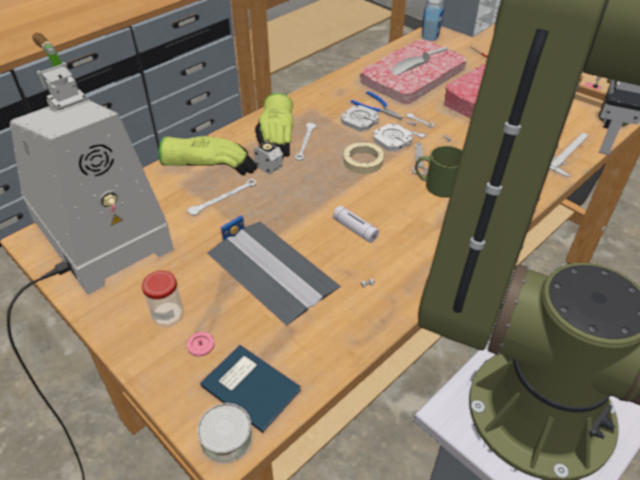

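The top view shows the bar upright at about (368,261), keyway up. The V-block is to its left, with corners at about (240,181), (307,183), (299,304) and (229,300), and the blue stop at (272,178). The bolt is at (317,322), in front of the gap between bar and block. Next I'll measure these.

```bash
cat > h.py <<'E'
from station import *
import cv2,numpy as np
from scipy.spatial.transform import Rotation as R
def cast(c,px,z):
    px=np.atleast_2d(px).astype(float); K=c["mtx"];T=c["T"]
    d=np.c_[(px-K[[0,1],[2,2]])/K[0,0],np.ones(len(px))]@T[:3,:3].T
    return T[:3,3]+d*((z-T[2,3])/d[:,2])[:,None]
def rect(mask,box):
    x0,y0,x1,y1=box; m=np.zeros_like(mask); m[y0:y1,x0:x1]=mask[y0:y1,x0:x1]
    cs,_=cv2.findContours(m,cv2.RETR_EXTERNAL,cv2.CHAIN_APPROX_NONE)
    k=max(cs,key=cv2.contourArea); return k
def bar(c,box,z=.018):
    "bar centre, yaw, length, width from the grey blob in box, cast on plane z"
    hsv=cv2.cvtColor(c["frame"],cv2.COLOR_RGB2HSV)
    m=((hsv[...,1]<70)&(hsv[...,2]>110)).astype(np.uint8)*255
    k=rect(m,box); P=cast(c,k[:,0],z)[:,:2]
    (cx,cy),(w,h),a=cv2.minAreaRect((P*1000).astype(np.float32))
    yaw=np.radians(a if w>h else a+90); yaw=(yaw+np.pi/2)%np.pi-np.pi/2
    return np.array([cx,cy])/1000,yaw,max(w,h),min(w,h)
E
python3 - <<'E'
from h import *
for n,bb,vb in(("top",(340,225,390,295),(220,170,320,315)),("scene",(325,200,385,245),(200,215,345,325))):
    c=dict(np.load(f"{n}0.npz"))
    print(n,"bar",bar(c,bb))
    hsv=cv2.cvtColor(c["frame"],cv2.COLOR_RGB2HSV)
    m=((hsv[...,1]<90)).astype(np.uint8)*255   # steel incl. groove
    k=rect(m,vb); P=cast(c,k[:,0],0)[:,:2]
    r=cv2.minAreaRect((P*1000).astype(np.float32)); print("vblock z=0",r, cv2.approxPolyDP(k,6,True)[:,0].tolist())
    ap=cv2.approxPolyDP(k,6,True)[:,0]; print(np.round(cast(c,ap,0)[:,:2],4).tolist())
    b=((hsv[...,0]>100)&(hsv[...,0]<125)&(hsv[...,1]>130)).astype(np.uint8)*255
    k=rect(b,(210,165,320,260)); ap=k[:,0]; print("blue px",ap.min(0),ap.max(0)," z46 pts", np.round(cast(c,cv2.boxPoints(cv2.minAreaRect(k)),.046)[:,:2],4).tolist())
c=dict(np.load("top0.npz")); print("bolt",cast(c,[317,322],.01),"samples",[c["frame"][y,x].tolist() for y,x in((230,250),(230,295),(240,268),(262,340))])
E
```

```text
top bar (array([ 0.53706891, -0.1008461 ]), np.float64(0.01945327448372769), 110.03656005859375, 27.777393341064453)
vblock z=0 ((585.8262329101562, 112.25350952148438), (157.6866912841797, 290.77911376953125), 87.23519897460938) [[261, 172], [259, 180], [240, 183], [228, 299], [298, 304], [309, 181]]
[[0.7317, 0.1404], [0.7129, 0.1438], [0.7045, 0.1855], [0.4464, 0.1939], [0.4411, 0.0452], [0.7145, 0.0328]]
blue px [260 174] [284 178]  z46 pts [[0.7046, 0.1364], [0.7117, 0.1364], [0.7101, 0.0848], [0.703, 0.0848]]
scene bar (array([ 0.53671271, -0.09912053]), np.float64(0.014236908607373255), 133.3611602783203, 45.616477966308594)
vblock z=0 ((596.5477294921875, 94.43458557128906), (206.7808837890625, 325.37139892578125), 83.4882583618164) [[207, 252], [285, 324], [340, 286], [276, 234], [272, 224], [280, 229], [286, 215], [238, 215], [220, 226], [222, 240]]
[[0.7107, 0.1839], [0.4476, 0.1928], [0.4407, 0.0464], [0.6478, 0.0393], [0.6786, 0.0242], [0.6536, 0.0221], [0.6788, -0.019], [0.7564, 0.0606], [0.7562, 0.1132], [0.7172, 0.1377]]
blue px [222 217] [242 238]  z46 pts [[0.7087, 0.147], [0.7082, 0.0873], [0.6748, 0.098], [0.676, 0.1565]]
bolt [[0.40406051 0.00355842 0.01      ]] samples [[55, 57, 57], [55, 57, 57], [113, 111, 112], [136, 98, 62]]
```

The two views agree on the main positions. The V-block origin is about (0.564, 0.115) with yaw -0.037: width 149 vs 150 mm and length about 270 mm, as specified. The bar is at about (0.537, -0.100) with yaw about 0.017, and its length measures 110 mm. I'll push its side with shut fingers, turning it to the groove's yaw on the way.

```bash
cat >> h.py <<'E'
V0=np.array([.564,.115]); VY=-.037
def rv(psi):  # tool down, closing line at yaw psi
    f=(psi+np.pi/2)/2; return np.pi*np.array([np.cos(f),np.sin(f),0])
def v2w(x,y,z):
    c,s=np.cos(VY),np.sin(VY); return [V0[0]+c*x-s*y,V0[1]+s*x+c*y,z]
def w2v(p):
    c,s=np.cos(VY),np.sin(VY); d=np.asarray(p)[:2]-V0; return np.array([c*d[0]+s*d[1],-s*d[0]+c*d[1]])
E
python3 - <<'E'
from h import *
b=np.array([.537,-.100]); print("bar in V",w2v(b))
close_gripper(10)
o=rv(.017)
move_to([.538,-.146,.15],o)
line_to([.538,-.146,.012],velocity=.12)
print(get_wrist_force(),get_ee_pos(),get_joints())
x,y=w2v(b)
line_to(v2w(x,-.10-.026,.012),rv(VY),velocity=.05)
print(get_clock(),get_ee_pos(),get_wrist_force())
pause(.5)
for n in("top","scene"):
    c=capture(n); cv2.imwrite(f"pics/{n}1.png",c["frame"][:,:,::-1]); np.savez(f"{n}1.npz",**c)
t=cv2.imread("pics/top1.png")[150:350,200:440]; s=cv2.imread("pics/scene1.png")[180:380,180:420]
cv2.imwrite("pics/c1.png",cv2.resize(np.vstack([t,s])[:, :],None,fx=1.5,fy=1.5))
E
```

```text
bar in V [-0.01902834 -0.21585162]
[ 0.42185141 -0.41143974  0.7959141 ] [ 0.53839088 -0.14614805  0.0126991 ] [-3.30724843e-01  5.49348355e-01  1.66025498e+00  1.41647525e-05
  9.30829268e-01 -3.47706179e-01]
7.4583 [ 0.54034261 -0.01029167  0.01200462] [-0.78879672 -0.25336966  0.24979888]
```

View pics/c1.png

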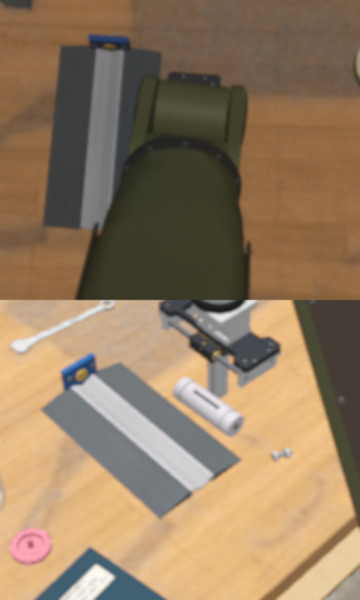

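The bar has rolled to the foot of the ramp. In the crop it lies from about (180,385) to (237,428), roughly parallel to the block, with the finger just behind it near the middle. Nothing else has been disturbed.

```bash
python3 - <<'E'
from h import *
c=dict(np.load("scene1.npz")); r=bar(c,(294,228,345,275)); print(r,w2v(r[0]),"rel yaw",r[1]-VY, w2v(get_ee_pos()))
E
```

```text
(array([0.53447137, 0.0183773 ]), np.float64(-0.5466202053253797), 129.92904663085938, 86.64472198486328) [-0.02593419 -0.09764888] rel yaw -0.5096202053253797 [-0.01902535 -0.126004  ]
```

The mask picked up the finger, so the yaw reading is no good. The centre is fine at V y ≈ -0.098, which matches finger contact. I'll push on up the ramp into the groove.

```bash
python3 - <<'E'
from h import *
x=-.021
line_to(v2w(x,-.08-.026,.012),velocity=.04)
line_to(v2w(x,-.02-.026,.024),velocity=.04)
print(get_wrist_force())
line_to(v2w(x,-.009-.026,.026),velocity=.03)
pause(.3)
c=capture("scene"); cv2.imwrite("pics/s2.png",cv2.resize(c["frame"][180:380,180:420,::-1],None,fx=2.5,fy=2.5)); np.savez("s2.npz",**c)
print(get_clock(),get_ee_pos(),get_wrist_force())
E
```

```text
[-0.84316139  0.44102468  0.08670144]
11.2667 [0.54170152 0.08072611 0.0259653 ] [-0.22012146 -0.44000459 -0.22524798]
```

View pics/s2.png

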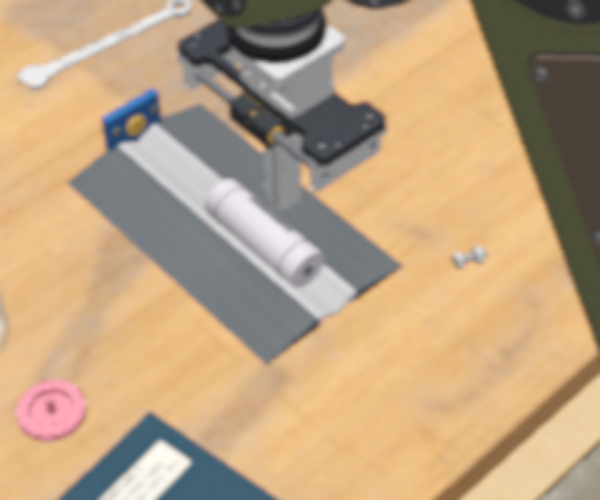

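The bar lies in the groove, parallel to it, from crop (225,185) to (310,270). Its near end face is at about (309,268). I'll verify by casting, back off, and take the top view to refine before pushing the end.

```bash
python3 - <<'E'
from h import *
c=dict(np.load("s2.npz"))
e=cast(c,[180+309/2.5,180+268/2.5],.0238)[0]; print("near end V",w2v(e)); 
xe=w2v(e)[0]
line_to(v2w(-.021,-.055,.03),velocity=.1)
line_to(v2w(-.021,-.055,.12),velocity=.15)
line_to(v2w(-.115,0,.12),velocity=.15)
q0=get_ee_pos(); r0=get_tcp_rot(); w=capture("wrist")
cv2.imwrite("pics/w3.png",w["frame"][:,:,::-1])
p=cast(c,[[180+135/2.5,180+125/2.5]],.024); print("button V",w2v(p[0]))
print({k:np.round(v,3).tolist() for k,v in w.items() if k!="frame"},q0,r0,get_clock())
E
```

```text
near end V [-0.08831079 -0.00222576]
button V [0.13857248 0.00260881]
{'mtx': [[371.648, 0.0, 314.897], [0.0, 371.648, 235.084], [0.0, 0.0, 1.0]], 'tool_from_camera': [[0.0, -0.959, -0.282, 0.083], [1.0, 0.001, -0.0, -0.001], [0.001, -0.282, 0.959, -0.178], [0.0, 0.0, 0.0, 1.0]]} [0.44961384 0.11901297 0.11995387] [2.26219587e+00 2.17967293e+00 1.76660734e-04] 13.2917
```

View pics/w3.png

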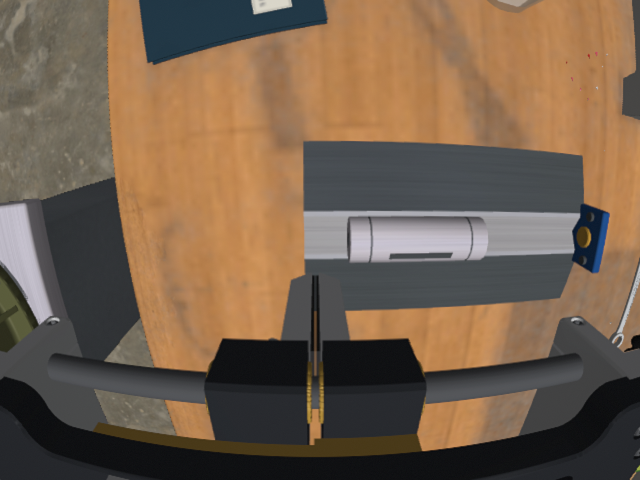

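The wrist view shows the bar seated in the groove. Its near end face is at about (350,240), the block's near edge at column 304, and the brass button at (583,237). Casting the fisheye rays will give the V coordinates.

```bash
python3 - <<'E'
from h import *
K=np.array([371.648,314.897,235.084])
w=capture("wrist"); M=R.from_rotvec(get_tcp_rot()).as_matrix(); t=get_ee_pos(); TC=w["tool_from_camera"]
def wc(u,v,z):
    d=np.array([u-K[1],v-K[2]]); r=np.linalg.norm(d); th=r/K[0]
    ray=M@TC[:3,:3]@np.r_[d/r*np.sin(th),np.cos(th)]; o=t+M@TC[:3,3]
    return w2v(o+ray*(z-o[2])/ray[2])
for n,u,v,z in(("near end",351,240,.0238),("far end",484,238,.0238),("far top",484,238,.038),("block near R",304,304,0),("block near L",304,142,0),("block far L",583,156,0),("block far R",561,298,0),("button",580,237,.024),("groove edge L",304,211,.0122),("groove edge R",304,258,.0122)):
    print(n,np.round(wc(u,v,z),4))
E
```

```text
near end [-0.0873 -0.0019]
far end [ 0.0249 -0.0004]
far top [0.0177 0.0039]
block near R [-0.1251 -0.0693]
block near L [-0.124   0.0722]
block far L [0.1433 0.0746]
block far R [ 0.1452 -0.0744]
button [0.1323 0.0003]
groove edge L [-0.1239  0.0185]
groove edge R [-0.1243 -0.0209]
```

Bar seated: y within about 2 mm, near end at V x ≈ -0.087 with a frame offset of about -4 mm. I'll come down behind it and push, then creep forward while watching the force.

```bash
python3 - <<'E'
from h import *
y=-.001
line_to(v2w(-.122,y,.12),velocity=.1)
line_to(v2w(-.122,y,.017),velocity=.1)
f0=get_wrist_force(); print(f0,get_ee_pos())
line_to(v2w(-.095,y,.017),velocity=.04); print(get_wrist_force()-f0)
line_to(v2w(.0,y,.017),velocity=.05); f1=get_wrist_force(); print(f1-f0)
x=0
while x<.022:
    x+=.001; line_to(v2w(x,y,.017),velocity=.01); pause(.05); f=get_wrist_force()-f0
    print(round(x,3),np.round(f,1))
    if abs(f[0])>5: break
line_to(v2w(x-.03,y,.017),velocity=.1)
line_to(v2w(x-.03,y,.13),velocity=.15)
line_to(v2w(-.115,y,.13),velocity=.15)
c=capture("wrist"); cv2.imwrite("pics/w4.png",c["frame"][:,:,::-1]); print(get_clock())
E
```

```text
[-0.1993831  -0.84602024 -0.44574823] [0.4423899  0.11856309 0.01747621]
[-0.12277082  1.32283427 -0.23327018]
[-0.79250022  1.89216545 -0.02504274]
0.001 [-1.1  1.4  1.4]
0.002 [-1.3  1.7  0.6]
0.003 [-1.   1.2  0.3]
0.004 [-1.7  1.8  0.7]
0.005 [-0.4  0.7 -0. ]
0.006 [-2.   1.4  1.3]
0.007 [-0.8  1.4  0.4]
0.008 [-0.4  0.7  0.4]
0.009 [-0.5  1.4  0.2]
0.01 [-0.4  1.2 -0.2]
0.011 [-1.1  1.7  0.4]
0.012 [-1.1  0.8  0.9]
0.013 [-0.5  0.7  0.7]
0.014 [-1.   2.1  1.6]
0.015 [-9.   1.3  5.2]
24.3667
```

View pics/w4.png

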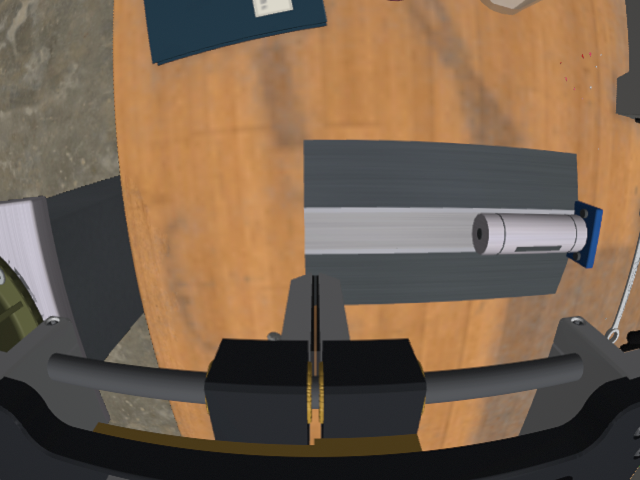

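The bar now lies in the groove from about (478,233) to (585,233), with its far end against the button. The 9 N contact came within 2 mm of the expected stop position. The arm is clear, so I'm handing in.

```bash
python3 -c "
from station import *
print(finish_job(),get_clock())"
```

```text
the job is handed in; nothing more can be done
the job is handed in; nothing more can be done
```

The job is handed in at about 24 s of the 64 s allowed: the bar was rolled up the ramp into the V groove and pushed along it until it met the stop (about 9 N at the wrist). It looks seated against the button in the last wrist picture, but the station gave no verdict.

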